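# Trip-test the bench breaker, re-arm it and switch the bench on

## Task

Trip-test the breaker on the bench's power rail before the bench goes on: press in the breaker's round trip button until its lever snaps over towards the robot, then push that lever back over to the far side so that it stays there. Only after that press down the far end of the single wide rocker so that it snaps over and the bench is on. Work by pressing and pushing only: let the button, not the fingers, trip the lever, leave the pair of narrow rockers as they are, and do not lift or shove anything that lies around the rail.

Things in the scene. Friction and masses are not known exactly. Their poses are not given: they have to be found in the camera images.
- power_rail: Aluminium power rail 120 x 375 x 53 mm, black end caps, screwed to the bench. Origin: centre of its underside, on the bench top. x points across it to its far side (away from the robot, turned at most 0.22 rad), y along it to the left, z up. Four ivory inserts lie side by side on it in any order, turned like the rail. 'Far' and 'near' mean its +x and -x.
- breaker: Insert with the breaker: black block with a lever and a round button. Origin 50 mm above the bench, in the middle of the insert. The block's face is 60 mm above the bench. The button's centre is at x = -38 mm and the lever's hinge line (along y) at x = +20 mm, 52 mm above the bench.
- test_button_top (a point): Centre of the top of the breaker's grey round trip button, 16 mm across, on the near side of the lever. While the lever is on it stands 10 mm out of the breaker's face (70 mm above the bench); it moves with the button.
- test_button (a joint): Travel of the trip button straight down: 0 out, 0.008 m in. It is linked to the lever (10 mm of travel per radian of lever angle, both ways): about 5 N starts it, 4 mm in the lever passes its dead centre and snaps over. It then stays in, and comes out again as the lever is put back, so nothing may rest on it then.
- lever_handle: The breaker's lever: a drum with a grey ribbed handle plate, 9 mm thick and 30 mm wide (along y). Origin: on its hinge line, 52 mm above the bench. Push the handle on its near face 14 to 24 mm above the breaker's face, so that the fingers pass over the button.
- lever_tip (a point): Middle of the upper end of the lever's handle, 40 mm from the hinge line; moves with the lever. It is 89 mm above the bench at both ends of the swing, which are 31 mm apart; tripped, it is 42 mm beyond the button's centre.
- breaker_lever (a joint): Angle of the lever: 0 on (leaning to the far side, as at the start), 0.8 rad tripped (leaning to the near side). An over-centre spring holds it at either end; past the dead centre at 0.4 rad it snaps over by itself. About 2 N at the handle moves it.
- main_rocker_far_end (a point): Point on the top face of the wide rocker near its far end, 18 mm beyond its hinge line, in the middle of its width; moves with the rocker. The black rocker is 46 mm long (along x) and 32 mm wide, in a black frame that stands 56 mm above the bench. This point is about 67 mm above the bench while the far end is up (off, as at the start) and about 60 mm when it is down (on).
- main_rocker (a joint): Angle of the wide rocker: 0 off (far end up, as at the start), 0.4 rad on (far end down). Over-centre spring: pressing the far end with about 5 N takes it past the middle at 0.2, from where it snaps over and stays.
- narrow_rocker_1 (a joint): The left one of the pair of narrow rockers (each 14 mm wide, 46 mm long, 34 mm apart between their middles): 0 on (far end down, as at the start), 0.4 rad off.
- narrow_rocker_2 (a joint): The right one of the pair of narrow rockers, like the left one.
- screwdriver: Loose screwdriver, 174 mm long, on the bench in front of the rail. Origin: centre of its underside, as for all the loose things.
- eraser: Loose eraser, 21 x 46 x 12 mm, in front of the rail.
- marker_blue: Loose marker pen, 136 mm long, behind the rail.
- micrometer: Loose outside micrometer, 44 x 130 x 16 mm, behind the rail.
- gauge_block_big: Loose ground steel block, 30 x 72 x 24 mm, beside the left end of the rail.
- ring_gauge: Loose steel ring gauge, 58 mm across, 18 mm high, beside the right end of the rail.

How it is judged:
By the outcome, as a careful person would: the job done as asked, in the order asked, and still so for the second after the job is handed in, with the robot touching nothing.
It also fails if it takes over 51 s, if anything falls off the work surface, if the arm or the gripper's body presses on something with over 40 N, if the wrist force passes 120 N, or if a joint passes its speed limit or range.

## Robot

A 6-joint arm with a two-finger parallel gripper is mounted at the origin on a cart in front of the work surface, level with it; the furniture and walls round the work are solid. World frame = base frame: x ahead of the robot, y to its left, z up, the work surface at z = 0. Lengths are in mm, angles in degrees, forces in N, time in s.
With the tool pointing down it reaches from about 275 to 775 mm from the base axis. Payload 14.6 kg.
Tool frame: the origin (TCP) lies midway between the tips of the shut fingers; the grasp point (between the pads) lies 19 mm behind it; z points along the fingers, y is the line along which they close (so a half turn about z gives the same grasp; the last joint's range is limited). The gripper opens to 85 mm and grips with 20 to 120 N. Pads are 22 mm wide; open, the fingers measure 114 mm over their backs; the gripper's body (76 mm by 85 mm) begins 54 mm behind the grasp point. The pads swing forward as they close: fully open they stand 13 mm farther back than shut.
Start: joints at [-85.846, 15.075, -2.767, 72.158, 0, 81.102], TCP at [118.557, -511.442, 231.278] pointing down, gripper open.
Joint ranges: [-151.79, 151.79], [-50.71, 97.33], [-67.44, 78.34], [-121.81, 120.89], [-77.56, 73.72], [-180, 180]. Speed limits (degrees/s): [108.29, 108.29, 147.25, 159.86, 180, 180].

## Interface

Orientations are given as a 3x3 rotation matrix whose columns are the frame's x, y, z axes.
In Python, from plant import robot gives the robot as it stands.
- The arm moves only by the tool step_arm, never from a script. Its argument "motion" is a list of rows, each a list of 6 numbers: the shift along the tool's x, y, z each as a share of 0.1 m, from -1 to 1, then the turn, a rotation vector about the tool's x, y, z each as a share of 90 degrees, from -1 to 1. A call has 1 to 12 rows; each row is the pose to reach, as a shift and turn from the pose commanded when the call began, along the tool's axes at that moment; what a row does not reach only later rows make up. A row lasts 1/12 s, in which the tool goes at most 41.7 mm and 7.16 degrees, less where a joint would pass 70% of its speed; a pose out of reach is approached as far as the arm can. A call with a number of a shift or a turn outside -1 to 1 is refused whole. A call with a gripper value outside its range is refused whole. "fingers" is the opening, from -1 (shut) to 1 (fully open), so that 0 is half open, set as the call begins (left out, the last holds). The fingers move at their own pace and stop on an object; "newtons" is the grip in N (left out, the last holds). Time passes only in rows, so rows that repeat a pose let the fingers close. It gives the time, the measured TCP pose, the force, the opening and the grip force at its end, in the units of the state.
- robot.get_obs(): the state, without advancing time (a new reading comes with each control period).
- robot.snapshot(name): name is "scene" or "top" or "wrist"; returns the picture (480x640x3 uint8, red, green, blue); there is no depth.
- robot.camera_params(name): a dict with "camera_matrix" (3x3 intrinsics, pixels), "k1" (the pictures are not rectified: a ray, as slopes to the right and down, at radius r is drawn at 1 + k1 r^2 times it, then the intrinsics apply), "world_from_camera" (4x4, takes a point from camera to world coordinates). Camera axes: x right, y down, z forward; pixel columns grow to the right and rows downward; lengths in mm; the calibration is good to about 2 mm. A picture is of the moment at which its call begins: read the wrist's pose just before it. camera_params takes no time and is no camera call; for the wrist camera it gives the pose at the moment of the call.
- robot.sign_off(): hands the job in; it is judged then, once.
The state is a dict: "time": time; "joints": joint angles; "joint_vel": joint speeds; "tau": joint torques, N m; "tcp_pos": TCP position; "orientation": TCP orientation; "force": force on the tool from outside, world axes, zero at the start; "wrist_torque": the same for the moment, N m; "finger_gap": finger opening in mm; "gripper_force": force on a finger pad.
Only numpy, scipy, OpenCV 4.12 (cv2) and the standard library are available. Lean on these libraries where they do the work, as an engineer would, in place of code of your own. Each camera call takes 0.05 s, during which the arm holds its last target. There are 200 camera calls.

## Working session

There is one attempt and no reset: what is moved stays moved. The work goes in short steps, Python scripts to look and compute and a tool call to move; the robot and the scene stay as the last step left them, time stands still between calls to the robot, and variables do not carry over. Pictures are saved under pics/ and viewed, at most 10 in all, crops included, and the job is handed in when it is done.

Besides the shell and the picture viewer there is one more tool, called after "Emit:" as name(argument=value, ...) on one line, values as JSON. step_arm: Moves the arm, as the interface text tells. Shift numbers are shares of 0.1 m and turn numbers shares of 90 degrees, none past 1 either way. Its arguments: {"type":"object","properties":{"motion":{"type":"array"},"fingers":{"type":"number"},"newtons":{"type":"number"}},"required":["motion"]}

```bash
mkdir -p pics
cat > h.py <<'E'
import numpy as np, cv2
from plant import robot
def snap(cam,name,crop=None,s=1):
    im=robot.snapshot(cam)[:,:,::-1]
    cv2.imwrite(f'pics/{name}_full.png',im)
    if crop: x0,y0,x1,y1=crop; im=im[y0:y1,x0:x1]
    cv2.imwrite(f'pics/{name}.png',cv2.resize(im,None,fx=s,fy=s,interpolation=cv2.INTER_CUBIC))
def pt(cp,uv,z):
    K=np.array(cp["camera_matrix"]);d=np.array([cp["k1"],0,0,0],float)
    n=cv2.undistortPoints(np.array([[uv]],float),K,d)[0,0]
    T=np.array(cp["world_from_camera"]);r=T[:3,:3]@[n[0],n[1],1]
    return T[:3,3]+r*(z-T[2,3])/r[2]
def px(cp,p):
    K=np.array(cp["camera_matrix"]);d=np.array([cp["k1"],0,0,0],float)
    T=np.linalg.inv(np.array(cp["world_from_camera"]));q=T[:3,:3]@p+T[:3,3]
    n=cv2.projectPoints(q.reshape(1,1,3),np.zeros(3),np.zeros(3),K,d)[0]
    return n[0,0]
E
python3 - <<'E'
from h import *
snap('top','top1',None,1.25)
o=robot.get_obs();print(o['tcp_pos'],o['orientation'],o['finger_gap'],o['time'])
for c in('top','scene','wrist'):print(robot.camera_params(c))
E
```

```text
[ 118.53603969 -511.15642866  230.82819145] [[ 9.74161623e-01  2.25852002e-01 -7.75843105e-05]
 [ 2.25851955e-01 -9.74161054e-01  1.06572313e-03]
 [ 1.65116088e-04 -1.05570914e-03 -9.99999429e-01]] 85.26440616190281 0.05
{'camera_matrix': array([[459.4007991 ,   0.        , 323.75725077],
       [  0.        , 459.4007991 , 235.68568226],
       [  0.        ,   0.        ,   1.        ]]), 'k1': 0.017945657645174203, 'world_from_camera': array([[ 1.70134818e-02, -9.97588004e-01,  6.72957355e-02,
         4.93233651e+02],
       [-9.99842501e-01, -1.73147081e-02, -3.89538732e-03,
         6.22732104e+01],
       [ 5.05119768e-03, -6.72188624e-02, -9.97725468e-01,
         9.31848903e+02],
       [ 0.00000000e+00,  0.00000000e+00,  0.00000000e+00,
         1.00000000e+00]])}
{'camera_matrix': array([[469.83162336,   0.        , 323.19562603],
       [  0.        , 469.83162336, 237.42233867],
       [  0.        ,   0.        ,   1.        ]]), 'k1': -0.11797001899561271, 'world_from_camera': array([[ 9.04998084e-01, -2.09972107e-01,  3.69986732e-01,
         2.07259664e+02],
       [-4.24917996e-01, -4.88211383e-01,  7.62295443e-01,
        -6.12677325e+02],
       [ 2.05709532e-02, -8.47089936e-01, -5.31051293e-01,
         5.56595673e+02],
       [ 0.00000000e+00,  0.00000000e+00,  0.00000000e+00,
         1.00000000e+00]])}
{'camera_matrix': array([[417.65588162,   0.        , 322.34570111],
       [  0.        , 417.65588162, 235.34321262],
       [  0.        ,   0.        ,   1.        ]]), 'k1': -0.08586592150941291, 'world_from_camera': array([[ 2.25960595e-01, -9.38660371e-01, -2.60496674e-01,
         1.84857383e+02],
       [-9.74135121e-01, -2.18171865e-01, -5.88370958e-02,
        -4.95559187e+02],
       [-1.60499506e-03,  2.67053824e-01, -9.63680278e-01,
         3.73939589e+02],
       [ 0.00000000e+00,  0.00000000e+00,  0.00000000e+00,
         1.00000000e+00]])}
```

View pics/top1.png

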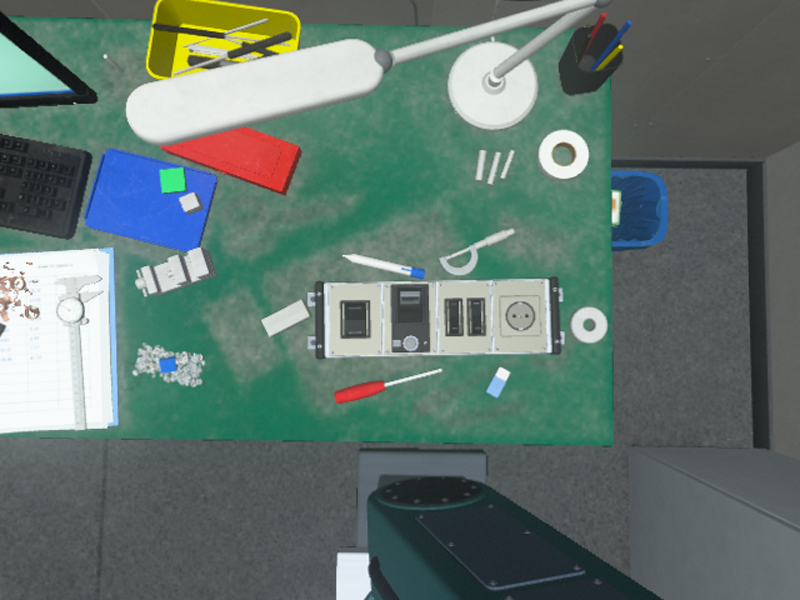

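The top view shows the rail with, from left to right, the wide rocker (285,255 in original pixels), the breaker (329,255; button near 328,274), the narrow pair and a socket. I'll enlarge it.

Run:
```python
import cv2
im=cv2.imread('pics/top1_full.png')[215:295,245:355]
cv2.imwrite('pics/c1.png',cv2.resize(im,None,fx=7,fy=7,interpolation=cv2.INTER_CUBIC))
```

```text
(no output)
```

View pics/c1.png

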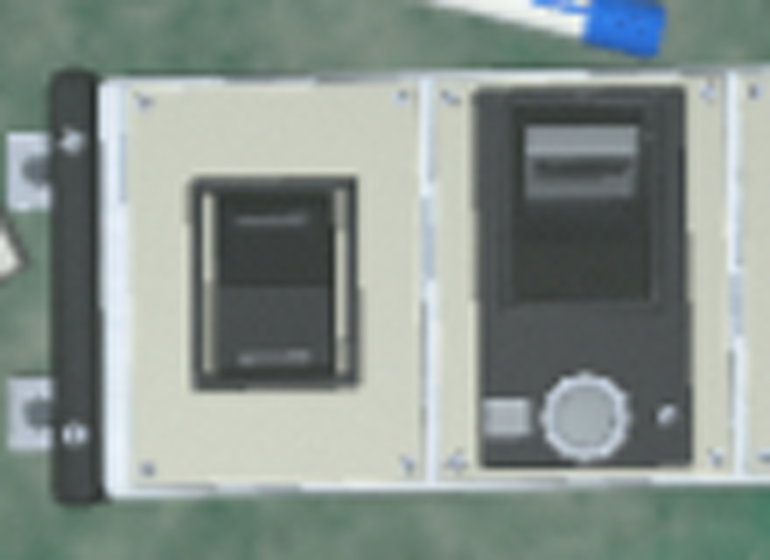

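Enlarged: button top at crop (586,417), rocker frame corners at (191,180), (357,177), (358,388) and (194,390), block corners at (472,88), (685,87), (692,467) and (480,467), and the lever tip's far edge near y=135.

Run:
```python
from h import *
cp=robot.camera_params('top')
f=lambda U,V,z:pt(cp,((U+.5)/7-.5+245,(V+.5)/7-.5+215),z)
b=f(586,417,70);print('button',b)
fr=[f(*c,56) for c in((191,180),(357,177),(358,388),(194,390))]
bl=[f(*c,60) for c in((472,88),(685,87),(692,467),(480,467))]
ins=[f(*c,53) for c in((105,78),(735,73),(745,487),(108,497))]
for n,q in(('frame',fr),('block',bl),('ins',ins)):
    q=np.array(q);print(n,q.mean(0).round(1),[round(np.degrees(np.arctan2(-(v)[0],v[1])),2) for v in(q[0]-q[1],q[3]-q[2])],[round(np.degrees(np.arctan2(v[1],v[0])),2) for v in(q[0]-q[3],q[1]-q[2])],[round(np.linalg.norm(v),1) for v in(q[0]-q[1],q[0]-q[3])])
# rail caps in top1 full (px from 800-wide view): top corners left cap & right cap
g=lambda U,V,z:pt(cp,(U/1.25,V/1.25),z)
for (a,c) in(((317,282),(557,278)),((318,357),(559,352))):
    v=g(*a,53)-g(*c,53);print('rail yaw',np.degrees(np.arctan2(-v[0],v[1])),np.linalg.norm(v))
print('levertip',f(581,132,89))
```

```text
button [479.4588526   49.21694062  70.        ]
frame [514.  134.2  56. ] [np.float64(2.03), np.float64(1.66)] [np.float64(2.24), np.float64(1.49)] [np.float64(45.2), np.float64(57.1)]
block [517.2  50.7  60. ] [np.float64(1.27), np.float64(0.97)] [np.float64(2.28), np.float64(1.87)] [np.float64(58.0), np.float64(102.7)]
ins [515.   93.9  53. ] [np.float64(1.46), np.float64(1.85)] [np.float64(1.93), np.float64(2.13)] [np.float64(172.7), np.float64(114.2)]
rail yaw 1.9571999111228917 368.708307235628
rail yaw 2.1589260995558077 367.00025709622764
levertip [554.36570203  52.03795444  89.        ]
```

Emit:
step_arm(motion=[[0.3,-0.3,0,0,0,0],[0.6,-0.6,0,0,0,0],[0.9,-0.9,0,0,0,0],[1,-1,0,0,0,0]], fingers=-1, newtons=20)

```text
time: 0.38
tcp_pos: [194.6, -387.4, 231.1]
orientation: [[0.974, 0.227, 0.0], [0.227, -0.974, 0.002], [0.001, -0.002, -1.0]]
force: [0.1, -2.5, 0.8]
finger_gap: 38.6
gripper_force: 0.0
```

Emit:
step_arm(motion=[[0.3,-0.3,0,0,0,0],[0.6,-0.6,0,0,0,0],[0.9,-0.9,0,0,0,0],[1,-1,0,0,0,0]])

```text
time: 0.72
tcp_pos: [269.1, -267.6, 231.2]
orientation: [[0.974, 0.227, 0.0], [0.227, -0.974, 0.001], [0.0, -0.001, -1.0]]
force: [0.2, -1.3, 1.0]
finger_gap: -0.2
gripper_force: 0.0
```

Emit:
step_arm(motion=[[0.3,-0.3,0,0,0,0],[0.6,-0.6,0,0,0,0],[0.9,-0.9,0,0,0,0],[1,-1,0,0,0,0]])

```text
time: 1.05
tcp_pos: [344.0, -148.0, 231.2]
orientation: [[0.974, 0.228, 0.0], [0.228, -0.974, 0.001], [0.0, -0.001, -1.0]]
force: [0.2, -1.1, 0.7]
finger_gap: -0.2
gripper_force: 0.0
```

Emit:
step_arm(motion=[[0.3,-0.3,0,0,0,0],[0.6,-0.6,0,0,0,0],[0.8,-0.8,0,0,0,0],[0.8,-0.8,0,0,0,0.0625],[0.8,-0.8,0,0,0,0.125],[0.8,-0.8,0,0,0,0.125],[0.8,-0.8,0,0,0,0.125]])

```text
time: 1.63
tcp_pos: [402.8, -55.3, 231.1]
orientation: [[0.999, 0.035, -0.001], [0.035, -0.999, 0.0], [-0.001, -0.0, -1.0]]
force: [-0.1, 1.3, 0.3]
finger_gap: -0.2
gripper_force: 0.0
```

Emit:
step_arm(motion=[[0.2,-0.3,0,0,0,0],[0.4,-0.6,0.2,0,0,0],[0.5,-0.9,0.4,0,0,0],[0.5,-1,0.5,0,0,0],[0.5,-1,0.5,0,0,0],[0.5,-1,0.5,0,0,0]])

```text
time: 2.13
tcp_pos: [449.3, 45.9, 181.2]
orientation: [[0.999, 0.034, -0.001], [0.034, -0.999, -0.0], [-0.001, 0.0, -1.0]]
force: [0.4, -0.7, 0.5]
finger_gap: -0.0
gripper_force: 0.0
```

Run:
```python
from h import *
cp=robot.camera_params('wrist')
import json;json.dump({k:np.array(v).tolist() for k,v in cp.items()},open('cpw.json','w'))
snap('wrist','w1',None,1.25)
t=np.array(robot.get_obs()['tcp_pos']);print(t,px(cp,t),px(cp,np.array([479.4,49.2,70])))
```

```text
[449.72089721  45.35699713 181.73819079] [325.21540821 308.1031471 ] [319.5829199  183.75546599]
```

View pics/w1.png

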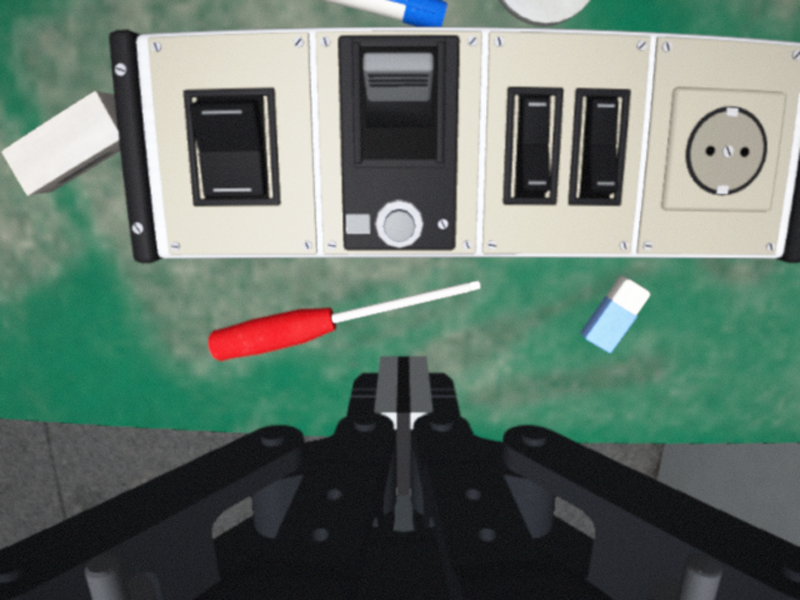

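Wrist view: button top at (319.2,178.4) original pixels, rocker frame corners at displayed (184,90), (274,88), (279,205) and (194,205), and the shut fingertip's front edge at row 357 as predicted.

Run:
```python
from h import *
import json
cp=json.load(open('cpw.json'))
g=lambda U,V,z:pt(cp,(U/1.25,V/1.25),z)
print('button',g(399.5,223,70))
q=np.array([g(*c,56) for c in((184,90),(274,88),(279,205),(194,205))]);print(q.round(1),q.mean(0))
q=np.array([g(*c,60) for c in((339,37),(459,36),(456,249),(344,249))]);print(q.round(1),q.mean(0))
print('tip top edge',g(398,54,89))
print('tipcentre by view', g(403,357,181.5))
```

```text
button [482.68373651  49.29739516  70.        ]
[[543.8 158.   56. ]
 [545.2 112.9  56. ]
 [488.1 111.4  56. ]
 [487.  155.9  56. ]] [516.01937829 134.55899337  56.        ]
[[568.7  80.8  60. ]
 [571.1  24.2  60. ]
 [469.   19.9  60. ]
 [467.   77.4  60. ]] [518.93167653  50.56545959  60.        ]
tip top edge [556.99118605  52.25410095  89.        ]
tipcentre by view [458.62760492  46.71550155 181.5       ]
```

Emit:
step_arm(motion=[[0.315,-0.03,0.3,0,0,0],[0.315,-0.03,0.6,0,0,0],[0.315,-0.03,0.9,0,0,0],[0.315,-0.03,1,0,0,0],[0.315,-0.03,1,0,0,0],[0.315,-0.03,1,0,0,0],[0.315,-0.03,1,0,0,0]])

```text
time: 2.77
tcp_pos: [482.1, 49.3, 82.8]
orientation: [[1.0, 0.031, 0.002], [0.031, -1.0, -0.0], [0.002, 0.0, -1.0]]
force: [-0.4, 0.0, 0.6]
finger_gap: 0.0
gripper_force: 0.0
```

Run:
```python
from h import *
o=robot.get_obs();print(o['tcp_pos'],o['force'])
snap('wrist','w2',(200,60,440,400),1.6)
```

```text
[482.09093514  49.28350511  82.82110333] [-0.44811811  0.03959298  0.59618342]
```

View pics/w2.png

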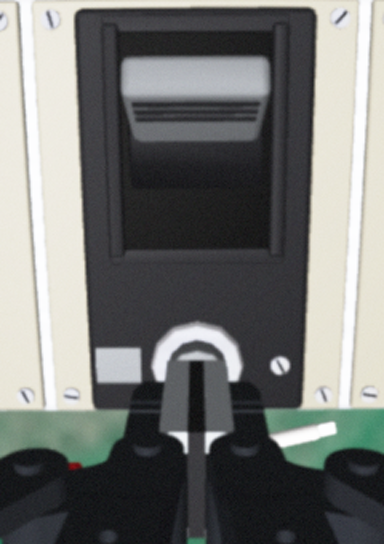

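The fingertip is centred over the button (197,375 in the crop), with the lever clear ahead. I'll press.

Emit:
step_arm(motion=[[0,0,0.06,0,0,0],[0,0,0.1,0,0,0],[0,0,0.12,0,0,0],[0,0,0.13,0,0,0],[0,0,0.14,0,0,0],[0,0,0.15,0,0,0],[0,0,0.16,0,0,0],[0,0,0.16,0,0,0]])

```text
time: 3.48
tcp_pos: [481.0, 50.1, 65.0]
orientation: [[1.0, 0.032, -0.0], [0.032, -1.0, 0.0], [-0.0, -0.0, -1.0]]
force: [-0.6, 0.2, -1.0]
finger_gap: -0.1
gripper_force: 0.0
```

Run:
```python
from h import *
o=robot.get_obs();print(o['tcp_pos'],o['force'])
snap('wrist','w3',(200,60,440,400),1.2)
```

```text
[480.98439379  50.13861809  65.01346923] [-0.58811301  0.21306515 -0.97125192]
```

View pics/w3.png

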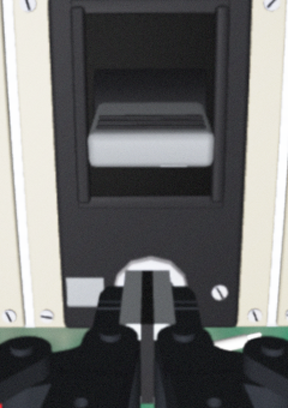

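The lever has snapped to the near side (crop 150,150). I'll lift off the button, then push the lever back.

Emit:
step_arm(motion=[[0,0,-0.07,0,0,0],[0,0,-0.14,0,0,0],[0,0,-0.14,0,0,0],[0.1,0,-0.14,0,0,0],[0.2,0,-0.14,0,0,0],[0.25,0,-0.14,0,0,0],[0.3,0,-0.14,0,0,0],[0.35,0,-0.14,0,0,0],[0.4,0,-0.14,0,0,0],[0.45,0,-0.14,0,0,0],[0.48,0,-0.14,0,0,0],[0.48,0,-0.14,0,0,0]])

```text
time: 4.53
tcp_pos: [530.0, 51.6, 79.3]
orientation: [[1.0, 0.031, 0.001], [0.031, -1.0, 0.0], [0.001, 0.0, -1.0]]
force: [-0.5, -1.0, -0.2]
finger_gap: 0.1
gripper_force: 0.0
```

Run:
```python
from h import *
o=robot.get_obs();print(o['tcp_pos'],o['force'])
snap('wrist','w4',(200,60,440,400),1.2)
```

```text
[529.95096856  51.56907209  79.25369788] [-0.50798562 -1.00844433 -0.19347746]
```

View pics/w4.png

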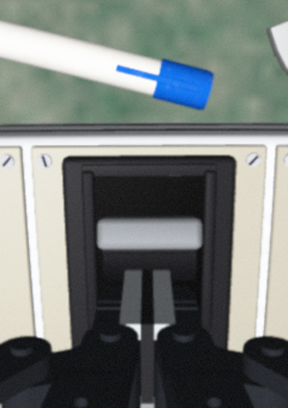

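The handle is over at the far side and clear of the finger. I'll retract and check it.

Emit:
step_arm(motion=[[-0.12,0,0,0,0,0],[-0.12,0,-0.2,0,0,0],[-0.12,0,-0.5,0,0,0],[0.08,-0.3,-0.5,0,0,0],[0.08,-0.6,-0.5,0,0,0],[0.08,-0.83,-0.5,0,0,0],[0.08,-0.83,-0.5,0,0,0],[0.08,-0.83,-0.3,0,0,0],[0.08,-0.83,-0.1,0,0,0],[0.08,-0.83,0,0,0,0],[0.08,-0.83,0,0,0,0],[0.08,-0.83,0,0,0,0]])

```text
time: 5.58
tcp_pos: [535.0, 115.8, 79.2]
orientation: [[0.998, 0.058, -0.002], [0.058, -0.998, 0.013], [-0.001, -0.014, -1.0]]
force: [-0.2, 1.3, 0.1]
finger_gap: -0.2
gripper_force: 0.0
```

Run:
```python
from h import *
o=robot.get_obs();print(o['tcp_pos'],o['force'])
cp=robot.camera_params('wrist')
snap('wrist','w5',(150,60,640,400),1.5)
for p in((536,135,79),(533.2,135,67)):print((px(cp,np.array(p,float))-[150,60])*1.5)
```

```text
[535.02282407 115.83929102  79.16154133] [-0.21353734  1.25368973  0.09735264]
[184.22385409 363.99808438]
[189.64593787 354.68564014]
```

View pics/w5.png

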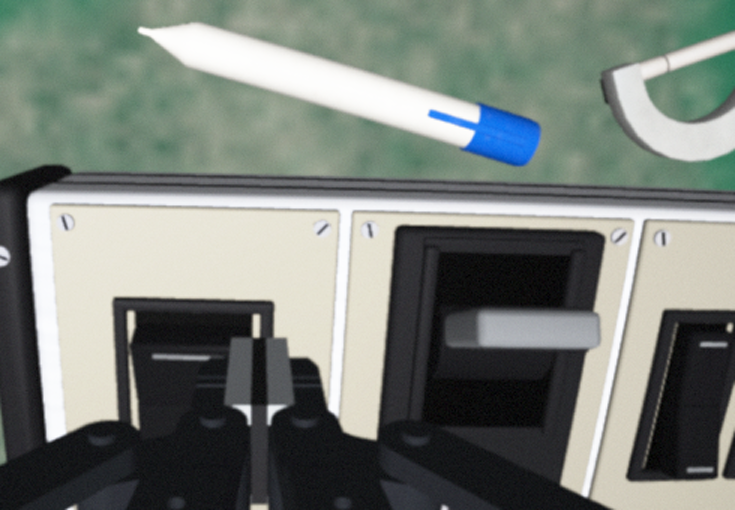

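The lever is at the far side (on). The tool stopped short in y (115.8) and tilted slightly, so I'll check the joints.

Run:
```python
from h import *
o=robot.get_obs();print(o['joints'],o['joint_vel'],o['tau'],o['force'],o['wrist_torque'])
```

```text
[  3.28810104  22.4202583  -16.46460414  51.12397761   0.77820171
 179.9482838 ] [ 0.22780611 -0.44138127  0.81630499  0.176906    0.09166811 -0.07876826] [-4.19019442e-02 -6.89118719e+01  3.23979306e+01 -1.14602242e-01
  4.21366235e-02  3.11170821e-03] [ 0.48438805 -0.01566316  0.43785195] [ 0.00465728  0.02476708 -0.00060291]
```

Joint 6 is at its 180° limit. I'll lift and turn the tool about 17° to free it.

Emit:
step_arm(motion=[[0,0,-0.3,0,0,0],[0,0,-0.3,0,0,-0.07],[0,0,-0.3,0,0,-0.14],[0,0,-0.3,0,0,-0.2],[0,0,-0.3,0,0,-0.2],[0,0,-0.3,0,0,-0.2],[0,0,-0.3,0,0,-0.2]])

```text
time: 6.22
tcp_pos: [535.7, 116.0, 109.7]
orientation: [[0.932, 0.362, -0.0], [0.362, -0.932, 0.014], [0.005, -0.013, -1.0]]
force: [-0.0, -0.9, -0.5]
finger_gap: -0.1
gripper_force: 0.0
```

Emit:
step_arm(motion=[[0.07,-0.18,0,-0.008,-0.003,0],[0.07,-0.18,0,-0.008,-0.003,0],[0.07,-0.18,0.2,-0.008,-0.003,0],[0.07,-0.18,0.34,-0.008,-0.003,0],[0.07,-0.18,0.34,-0.008,-0.003,0],[0.07,-0.18,0.34,-0.008,-0.003,0]])

```text
time: 6.72
tcp_pos: [535.2, 135.7, 75.5]
orientation: [[0.932, 0.364, -0.002], [0.364, -0.932, 0.0], [-0.002, -0.001, -1.0]]
force: [-0.1, -0.4, 0.7]
finger_gap: 0.1
gripper_force: 0.0
```

Run:
```python
from h import *
o=robot.get_obs();print(o['tcp_pos'],o['joints'][5])
snap('wrist','w6',(150,60,640,400),1.5)
```

```text
[535.15949797 135.74647777  75.48712611] 164.43844282566386
```

View pics/w6.png

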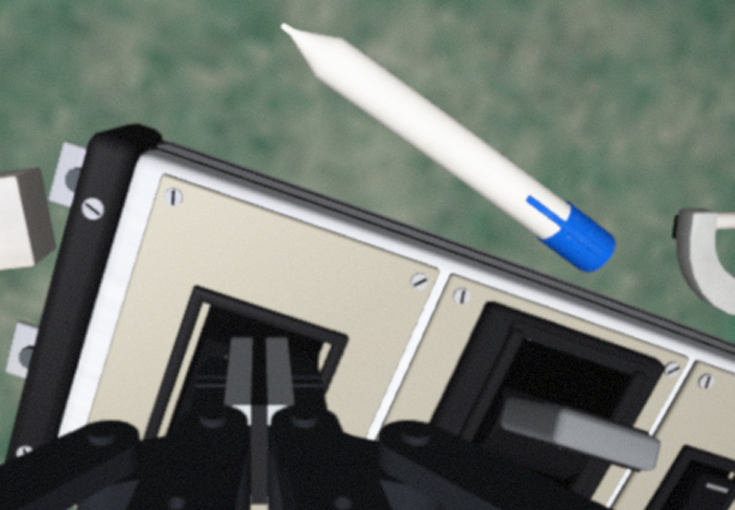

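The finger is over the far end of the wide rocker (258,370), inside the frame. I'll press.

Emit:
step_arm(motion=[[0,0,0.04,0,0,0],[0,0,0.07,0,0,0],[0,0,0.09,0,0,0],[0,0,0.105,0,0,0],[0,0,0.115,0,0,0],[0,0,0.125,0,0,0],[0,0,0.135,0,0,0],[0,0,0.14,0,0,0],[0,0,0.14,0,0,0]])

```text
time: 7.52
tcp_pos: [535.2, 135.9, 61.3]
orientation: [[0.931, 0.365, -0.002], [0.365, -0.931, 0.0], [-0.001, -0.001, -1.0]]
force: [-0.2, 0.9, -0.2]
finger_gap: 0.2
gripper_force: 0.0
```

Emit:
step_arm(motion=[[0,0,-0.2,0,0,0],[0,0,-0.5,0,0,0],[-0.4,0,-0.9,0,0,0],[-0.8,0,-1,0,0,0],[-0.9,0,-1,0,0,0],[-0.9,0,-1,0,0,0]])

```text
time: 8.02
tcp_pos: [448.7, 102.2, 163.2]
orientation: [[0.931, 0.365, -0.0], [0.365, -0.931, 0.0], [-0.0, -0.0, -1.0]]
force: [1.3, 0.0, 1.7]
finger_gap: -0.0
gripper_force: 0.0
```

Run:
```python
from h import *
snap('wrist','w7',(0,0,640,330),1.25)
```

```text
(no output)
```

View pics/w7.png

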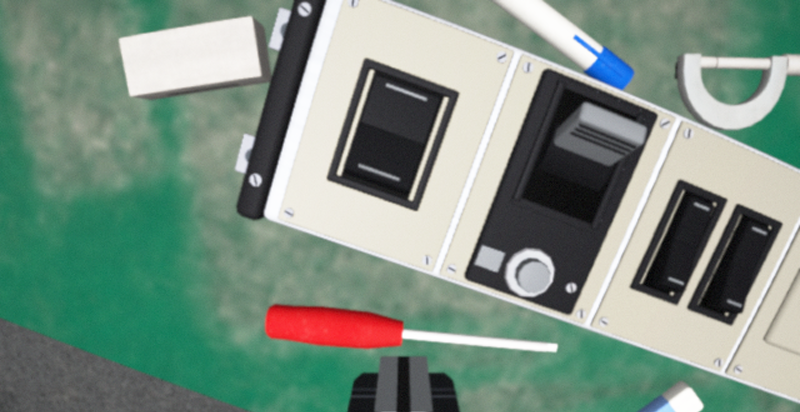

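Lever is on the far side, button out, narrow rockers look unchanged; I'll compare the wide rocker before and after, enlarged.

Run:
```python
import cv2,numpy as np
a=cv2.imread('pics/w1_full.png');b=cv2.imread('pics/w7_full.png')
a=a[60:175,135:240];b=cv2.warpAffine(b,cv2.getRotationMatrix2D((315,108),21,1),(640,480))[50:165,262:367]
c=np.clip(np.hstack([cv2.resize(x,None,fx=3.6,fy=3.6,interpolation=cv2.INTER_CUBIC) for x in(a,b)]).astype(float)*2.2,0,255)
cv2.imwrite('pics/cmp.png',c)
```

```text
[ WARN:0@0.082] global loadsave.cpp:1063 imwrite_ Unsupported depth image for selected encoder is fallbacked to CV_8U.
```

View pics/cmp.png

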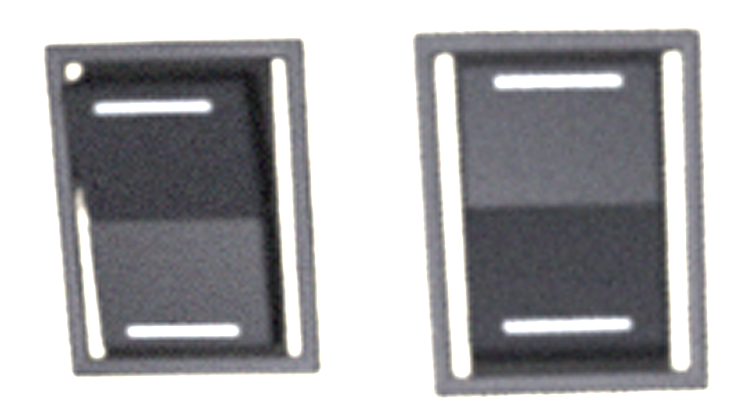

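The bright half has switched from near to far, and the far end no longer overhangs the frame, so the rocker is on. Handing in.

```bash
python3 -c "
from plant import robot
print(robot.sign_off())"
```

```text
the job is handed in; nothing more can be done
None
```

The trip button tripped the breaker lever, the lever is pushed back to the far side and stays there, and the wide rocker was then switched on; I handed the job in at about 8 s, with the last pictures confirming all three, the narrow rockers unchanged and nothing around the rail touched.

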